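Make up two sampling kits and clip the cover on one

TASK

Make up the two sampling kits from the stock on the bench: the slide carton goes lying flat in the long compartment and the specimen pot upright in the square compartment of the grey clip case, and the little bottle goes upright in the narrow compartment and the conical flask upright in the wide compartment of the open white tray. Once the case has both its things, put the white cover over it and press it down evenly until it has snapped fully home and level on all four edges. Leave the beaker and the wash bottle where they stand.

Things in the scene. Friction and masses are not known exactly. Their poses are not given: they have to be found in the camera images.
- case: Grey clip case, fixed. Origin: centre of underside; long side along y. Flange 104 x 204 x 3 mm; on it a tray 84 (x) x 184 mm, rim top at z 29, its outside sloping in 5 mm over the top 8 to guide the cover. Floors at z 17 mm, both 72 mm wide in x: long compartment (96 mm) centred at y +38, square one (72 mm) at y -50. A black sprung clip stands out 4 mm mid-way on each of the 4 outer sides.
- cover: Loose white cover, box open below, 98 (x) x 198 (y) x 75 mm, on top a grey rib to grip or press, 18 (x) x 64 (y) mm, top at z 101. Origin: centre of lower edge. Fits the case either way round; inner lower edge 88 x 188 mm (2 mm play a side). Put on, it stops on the clips with origin some 16 mm up; pressed with about 10 N it snaps past them onto the flange, origin 3 mm up, centred on the case.
- tray: Open white plastic divided tray, fixed, 94 (x) x 156 (y) mm, walls 4 mm thick and 12 mm high, floor at z 4 mm. Origin: centre of underside; long side along y. Both compartments are 86 mm wide in x: narrow one (58 mm) centred at y +45 mm, wide one (86 mm) centred at y -31 mm; wall between at y +14.
- carton: Slide carton: brown cardboard box 70 (x) x 36 (y) x 44 (z) mm with a paper strip, lying flat on the bench. Origin: centre of its underside, long side along x, z up. In the case its long side goes along the case's y.
- pot: Squat specimen pot: clear round body, wide white screw lid, 46 mm diameter, 50 mm high. Origin: centre of its underside, z up.
- bottle: Little amber round reagent bottle with a black cap, body 36 mm diameter, 84 mm high over the cap, straight-sided from the bottom to about 50 mm. Origin: centre of its underside, z up.
- flask: White conical flask with a dark stopper, 60 mm diameter at the foot, narrowing to a straight neck 24 mm in diameter from 52 to 76 mm above the foot; stopper 27 mm in diameter, top at 88 mm. Origin: centre of its underside, z up.
- beaker: Bystander: clear beaker, 64 mm diameter, 85 mm high, beyond the work. Origin: centre of its underside. Leave it alone.
- wash_bottle: Bystander: white wash bottle with a red cap, 60 mm diameter, 130 mm high, beyond the work. Origin: centre of its underside. Leave it alone.
There are look-alikes about, which are no part of the job. What is shaped like the cover but yellow is not meant.

How it is judged:
On the way, in this order (a step that is already met when the one before it is completed fails the run):
1. the carton and the pot are both in their compartments of the clip case (x of carton in the frame of case between -0.022 and 0.022 m and y of carton in the frame of case between 0.02 and 0.056 m and z of carton in the frame of case between 0.014 and 0.02 m and angle between each of carton, pot's own z axis and vertical below 0.08 rad and x of pot in the frame of case between -0.017 and 0.017 m and y of pot in the frame of case between -0.066 and -0.034 m and z of pot in the frame of case between 0.014 and 0.02 m), for 0.2 s.
2. the cover is snapped home on the case (horizontal distance between cover and case below 0.005 m and angle between the y axis of cover and the y axis of case, either way round below 0.05 rad and z of cover in the frame of case between 0 and 0.006 m and angle between cover's own z axis and vertical below 0.025 rad), for 0.2 s.
At the end, for the whole second after the job is handed in: Carton and pot on their floors in the case, bottle and flask on theirs in the tray (base within 3 mm of the floor, tilt under 0.08 rad); cover centred on the case within 5 mm, parallel within 0.05 rad, level within 0.025 rad, lower edge under 6 mm above the bench (past all clips); all at rest (all of step 1 and all of step 2 and x of bottle in the frame of tray between -0.029 and 0.029 m and y of bottle in the frame of tray between 0.031 and 0.059 m and z of bottle in the frame of tray between 0.001 and 0.007 m and angle between each of bottle, flask's own z axis and vertical below 0.08 rad and x of flask in the frame of tray between -0.017 and 0.017 m and y of flask in the frame of tray between -0.047 and -0.015 m and z of flask in the frame of tray between 0.001 and 0.007 m and linear speed of each of carton, pot, bottle, flask, cover below 0.02 m/s); the robot touches nothing.
It fails at once if the beaker or the wash bottle is moved more than 20 mm (distance of any of beaker, wash_bottle from where it was at the start of the episode above 0.02 m).
It also fails if it takes over 144 s, if anything falls off the work surface, if the arm or the gripper's body presses on something with over 40 N, if the wrist force passes 120 N, or if a joint passes its speed limit or range.

ROBOT

A 6-joint arm with a two-finger parallel gripper is mounted at the origin on the work surface. World frame = base frame: x ahead of the robot, y to its left, z up, the work surface at z = 0. Lengths are in m, angles in rad, forces in N, time in s.
With the tool pointing down it reaches from about 0.225 to 0.875 m from the base axis. Payload 3.4 kg.
Tool frame: the origin (TCP) lies between the finger pads; the fingertips stand 22 mm ahead of it and the grasp point (between the pads) lies 3 mm ahead of it (manip.finger_overhang is the distance from the TCP to the fingertips, in m); z points along the fingers, y is the line along which they close (so a half turn about z gives the same grasp; the last joint's range is limited). The gripper opens to 85 mm and grips with 20 to 120 N. Pads are 22 mm wide; open, the fingers measure 114 mm over their backs; the gripper's body (76 mm by 85 mm) begins 54 mm behind the grasp point. The pads swing forward as they close: fully open they stand 13 mm farther back than shut.
Start: joints at [-1.457, 0.276, 1.505, -0, 1.361, -0.121], TCP at [0.134, -0.559, 0.253] pointing down, gripper open.
Joint ranges: [-2.89, 2.89], [-0.75, 2.08], [0.22, 2.7], [-1.18, 4.32], [0.11, 2.71], [-2.7, 2.7]. Speed limits (rad/s): [2.57, 2.57, 3.14, 3.14, 3.14, 3.14].

INTERFACE

Orientations are given as a unit quaternion [w, x, y, z].
In Python, from rig import get_state, eyes, order, manip gives the robot as it stands.
- The arm moves only by the tool drive_tool, never from a script. Its argument "rows" is a list of rows, each a list of 4 numbers: the shift along the tool's x, y, z in units of 25 mm (1.0 is 25 mm), then the turn about the tool's z in units of 6 degrees (1.0 is 6 degrees). A call has exactly 8 rows; each row is the pose to reach, as a shift and turn from the pose commanded when the call began, along the tool's axes at that moment; what a row does not reach only later rows make up. A row lasts 1/12 s, in which the tool goes at most 41.7 mm and 7.16 degrees, less where a joint would pass 70% of its speed; a pose out of reach is approached as far as the arm can. A call with a gripper value outside its range is refused whole. "grip" is the finger opening in mm, from 0 to 85.4, set as the call begins (left out, the last holds). The fingers move at their own pace and stop on an object; "newtons" is the grip in N (left out, the last holds). Time passes only in rows, so rows that repeat a pose let the fingers close, or fill a call up. It gives the time, the measured TCP pose, the force, the opening and the grip force at its end, in the units of the state.
- get_state(): the state, without advancing time (a new reading comes with each control period).
- eyes.get_image(name): name is "scene" or "top" or "wrist"; returns (picture, depth): 480x640x3 uint8, red, green, blue; 480x640 float32, m along the optical axis (not along the pixel's ray), 0 where there is no reading.
- eyes.camera_info(name): a dict with "fx", "fy", "cx", "cy" (pixels), "R" (3x3) and "t" (3): a world point X has camera coordinates R X + t. Camera axes: x right, y down, z forward; pixel columns grow to the right and rows downward; lengths in m; the calibration is good to about 2 mm. A picture is of the moment at which its call begins: read the wrist's pose just before it. camera_info takes no time and is no camera call; for the wrist camera it gives the pose at the moment of the call.
- order.sign_off(): hands the job in; it is judged then, once.
The state is a dict: "clock": time; "qpos": joint angles; "qd": joint speeds; "effort": joint torques, N m; "position": TCP position; "ee_rot": TCP orientation; "contact_force": force on the tool from outside, world axes, zero at the start; "moment": the same for the moment, N m; "width": finger opening in m; "gripper_force": force on a finger pad.
Only numpy, scipy, OpenCV 4.12 (cv2) and the standard library are available. Lean on these libraries where they do the work, as an engineer would, in place of code of your own. Each camera call takes 0.05 s, during which the arm holds its last target. There are 200 camera calls.

## Working session

There is one attempt and no reset: what is moved stays moved. The work goes in short steps, Python scripts to look and compute and a tool call to move; the robot and the scene stay as the last step left them, time stands still between calls to the robot, and variables do not carry over. Pictures are saved under pics/ and viewed, at most 14 in all, crops included, and the job is handed in when it is done.

Besides the shell and the picture viewer there is one more tool, called after ">>>" by a JSON object that holds its "fn" and its "kwargs". drive_tool: Moves the arm, as the interface text tells. Its arguments: {"type":"object","properties":{"rows":{"type":"array","items":{"type":"array","items":{"type":"number"}}},"grip":{"type":"number"},"newtons":{"type":"number"}},"required":["rows"]}

```bash
ls; mkdir -p pics
python3 - <<'E'
from rig import get_state, eyes, manip
import cv2,numpy as np
s=get_state();print(s['clock'],s['position'],s['ee_rot'],manip.finger_overhang)
for n in ("scene","top"):
    p,d=eyes.get_image(n); cv2.imwrite(f'pics/{n}0.png',p[:,:,::-1]); np.savez(f'pics/{n}0.npz',p=p,d=d)
    c=eyes.camera_info(n);print(n,c)
E
```

```text
pics
0.0 [ 0.13373342 -0.55875072  0.25245036] [-8.91905249e-04  9.93114965e-01  1.17140386e-01  1.61292529e-05] 0.022
scene {'fx': 537.0442651696388, 'fy': 537.0442651696388, 'cx': 311.0987955763099, 'cy': 236.108719554617, 'R': array([[ 0.70042466,  0.71356671, -0.01509495],
       [ 0.58261041, -0.58384115, -0.56541544],
       [-0.41227468,  0.38723644, -0.82466813]]), 't': array([-0.34713731, -0.29577367,  1.34114231])}
top {'fx': 442.5529827446149, 'fy': 442.5529827446149, 'cx': 323.84803136353617, 'cy': 239.47823094255705, 'R': array([[-0.00987057, -0.99985423, -0.01393147],
       [-0.99780864,  0.01076003, -0.06528508],
       [ 0.06542547,  0.01325654, -0.9977694 ]]), 't': array([-0.01633846,  0.53420743,  0.89163706])}
```

View pics/top0.png

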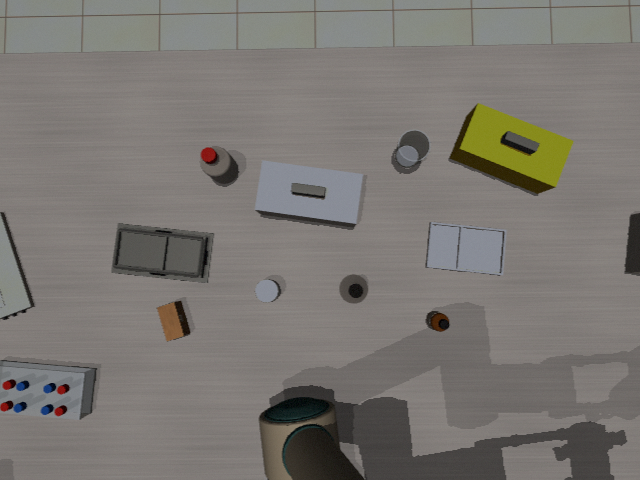

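View pics/scene0.png

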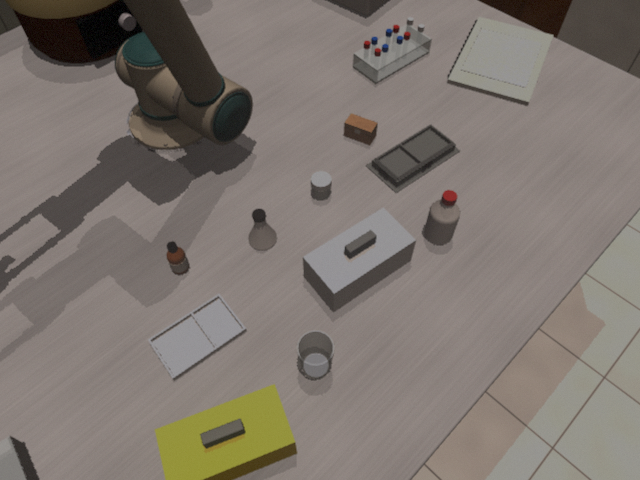

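Top view: case at (163,253) with its long compartment probably to the left, carton (173,320), pot (267,290), flask (354,289), bottle (438,321), tray (465,248), white cover (310,193). The yellow decoy is at (515,147), the beaker at (410,150) and the wash bottle at (212,160). Next I'll get positions from the depth of both views.

```bash
cat > h.py <<'E'
import numpy as np,cv2
from rig import get_state,eyes
from scipy.spatial.transform import Rotation as Ro
def cloud(d,c):
    v,u=np.mgrid[:480,:640]
    X=np.stack([(u-c['cx'])/c['fx']*d,(v-c['cy'])/c['fy']*d,d],-1)
    W=(X-c['t'])@np.array(c['R']); W[d==0]=np.nan
    return W
def rect(P):
    (cx,cy),(w,h),a=cv2.minAreaRect(P[:,:2].astype(np.float32)*1000)
    if w<h: w,h,a=h,w,a+90
    return f"c=({cx:.0f},{cy:.0f}) {w:.0f}x{h:.0f} longdir={(a+90)%180-90:.1f}"
def go(goal,yaw=None):
    """units to reach world goal of TCP, yaw=angle of tool y axis (deg)"""
    s=get_state();q=s['ee_rot'];R=Ro.from_quat([q[1],q[2],q[3],q[0]]).as_matrix()
    t=R.T@(np.array(goal)-s['position'])/.025
    y=np.degrees(np.arctan2(R[1,1],R[0,1]));o=None
    if yaw is not None: o=-(((yaw-y)+90)%180-90)/6
    print('goal',goal,'shift',t.round(2),'turn',None if o is None else round(o,2),'yaw now',y.round(1),'q6',s['qpos'][5].round(2))
E
python3 - <<'E'
from h import *
for n,w in (("top",None),("scene",None)):
    f=np.load(f'pics/{n}0.npz');W=cloud(f['d'],eyes.camera_info(n));np.save(f'pics/{n}W.npy',W)
    print(n,'bench z',np.nanmedian(W[...,2]))
    m=((W[...,2]>.006)&(W[...,0]>.2)&(W[...,0]<.8)&(abs(W[...,1])<.5)).astype(np.uint8)
    k,l,st,_=cv2.connectedComponentsWithStats(m)
    for i in range(1,k):
        if st[i,4]<80: continue
        P=W[l==i];z=P[:,2];zt=np.percentile(z,98)
        print(st[i,:4],'n',st[i,4],'ztop %.0f'%(zt*1000),'all',rect(P),'| top10',rect(P[z>zt-.010]))
E
```

```text
top bench z 0.0012815786116709754
[450 103 121  91] n 6546 ztop 102 all c=(710,-396) 200x101 longdir=67.0 | top10 c=(710,-396) 65x19 longdir=67.1
[395 129  36  39] n 890 ztop 88 all c=(709,-197) 63x62 longdir=12.0 | top10 c=(709,-197) 63x62 longdir=12.0
[200 146  38  38] n 1045 ztop 133 all c=(683,186) 59x56 longdir=-43.6 | top10 c=(685,187) 27x26 longdir=-6.4
[254 160 109  68] n 5473 ztop 103 all c=(623,7) 198x100 longdir=81.4 | top10 c=(623,7) 64x19 longdir=81.3
[426 222  80  53] n 923 ztop 16 all c=(514,-313) 157x94 longdir=83.4 | top10 c=(514,-313) 157x94 longdir=83.4
[112 226  98  55] n 3904 ztop 31 all c=(511,318) 197x103 longdir=84.1 | top10 c=(511,317) 187x86 longdir=83.8
[339 275  29  29] n 652 ztop 91 all c=(432,-81) 58x57 longdir=89.2 | top10 c=(433,-81) 25x24 longdir=-1.5
[255 279  25  24] n 446 ztop 54 all c=(433,92) 44x44 longdir=-58.0 | top10 c=(433,92) 44x44 longdir=-58.0
[157 301  33  40] n 879 ztop 49 all c=(374,284) 70x38 longdir=17.0 | top10 c=(374,284) 70x37 longdir=17.0
[426 311  23  21] n 363 ztop 87 all c=(369,-244) 36x32 longdir=-20.4 | top10 c=(368,-246) 18x
[... 865 characters left out ...]
ir=34.0 | top10 c=(687,184) 27x27 longdir=-16.1
[249 209  28  41] n 740 ztop 89 all c=(442,-87) 58x44 longdir=67.6 | top10 c=(435,-84) 28x25 longdir=-21.7
[303 208 114 104] n 6308 ztop 101 all c=(626,5) 202x101 longdir=81.5 | top10 c=(626,4) 65x19 longdir=80.8
[167 242  23  32] n 505 ztop 85 all c=(375,-250) 36x33 longdir=73.9 | top10 c=(371,-249) 17x17 longdir=-89.3
[148 294  99  87] n 944 ztop 15 all c=(515,-315) 156x98 longdir=83.2 | top10 c=(515,-315) 156x98 longdir=83.2
[297 330  38  50] n 1248 ztop 87 all c=(711,-200) 63x63 longdir=-7.3 | top10 c=(711,-200) 63x63 longdir=-7.3
[155 385 142  95] n 8993 ztop 102 all c=(712,-399) 198x101 longdir=66.7 | top10 c=(712,-399) 64x19 longdir=66.7
```

Both cameras agree to about 3 mm, and the heights match the text: cover 101, case 29, pot 50, bottle 84, flask 88 and carton 44. The dividers show both +y axes pointing toward world +y. I'll confirm that with the wrist camera at close range. Now I'll start moving.

```bash
python3 -c "
from h import *
go([.37,-.247,.2],-6.5)"
```

```text
goal [0.37, -0.247, 0.2] shift [12.09 -9.93  2.12] turn -11.67 yaw now -76.5 q6 -0.12
```

>>> {"fn": "drive_tool", "kwargs": {"rows": [[1,-0.8,0,-1],[2.2,-1.8,0,-2],[3.4,-2.8,0,-3.1],[4.6,-3.8,0,-4.2],[5.8,-4.8,0,-5.3],[7,-5.8,0.5,-6.4],[8,-6.6,0.8,-7.3],[8.5,-7,1,-8]], "grip": 70, "newtons": 30}}

```text
clock: 0.77
position: [0.3007, -0.3355, 0.2273]
ee_rot: [-0.001, 0.858, 0.514, 0.001]
contact_force: [-0.1, -0.1, -0.6]
width: 0.07
gripper_force: 0.0
```

```bash
python3 -c "
from h import *
go([.37,-.247,.2],-6.5)"
```

```text
goal [0.37, -0.247, 0.2] shift [4.43 0.77 1.1 ] turn -3.61 yaw now -28.2 q6 -0.5
```

>>> {"fn": "drive_tool", "kwargs": {"rows": [[1,0.2,0.3,-1],[2.2,0.4,0.6,-2],[3.3,0.6,0.8,-2.8],[4.0,0.7,1,-3.4],[4.43,0.77,1.1,-3.61],[4.43,0.77,1.1,-3.61],[4.43,0.77,1.1,-3.61],[4.43,0.77,1.1,-3.61]]}}

```text
clock: 1.43
position: [0.3693, -0.2525, 0.201]
ee_rot: [0.0, 0.749, 0.663, -0.0]
contact_force: [-0.1, -0.0, 0.6]
width: 0.0699
gripper_force: 0.0
```

```bash
cat >> h.py <<'E'
def wrist(name,zmin=.004,save=True):
    c=eyes.camera_info('wrist'); p,d=eyes.get_image('wrist')
    if save: cv2.imwrite(f'pics/{name}.png',p[:,:,::-1])
    np.savez(f'pics/{name}.npz',p=p,d=d)
    W=cloud(d,c); np.save(f'pics/{name}W.npy',W)
    m=(W[...,2]>zmin).astype(np.uint8);k,l,st,_=cv2.connectedComponentsWithStats(m)
    for i in range(1,k):
        if st[i,4]<300: continue
        P=W[l==i];z=P[:,2];zt=np.percentile(z,98)
        print(st[i,:4],'n',st[i,4],'ztop %.0f'%(zt*1000),'all',rect(P),'| top10',rect(P[z>zt-.010]))
    return W
E
python3 -c "
from h import *
wrist('w1')
go([.37,-.247,.043],-6.5)"
```

```text
[341   0  75  49] n 2930 ztop 50 all c=(432,-96) 59x33 longdir=-8.2 | top10 c=(432,-95) 29x9 longdir=-7.5
[  0 185 640 295] n 61046 ztop 275 all c=(429,-306) 267x157 longdir=-6.8 | top10 c=(372,-239) 137x17 longdir=-7.0
[302 197  43  54] n 1753 ztop 84 all c=(369,-245) 36x31 longdir=-11.0 | top10 c=(369,-248) 18x17 longdir=82.9
[574 274  66 160] n 5524 ztop 74 all c=(652,-410) 135x15 longdir=72.0 | top10 c=(634,-455) 40x13 longdir=86.2
goal [0.37, -0.247, 0.043] shift [0.23 0.   6.32] turn -0.08 yaw now -7.0 q6 -0.63
```

View pics/w1.png

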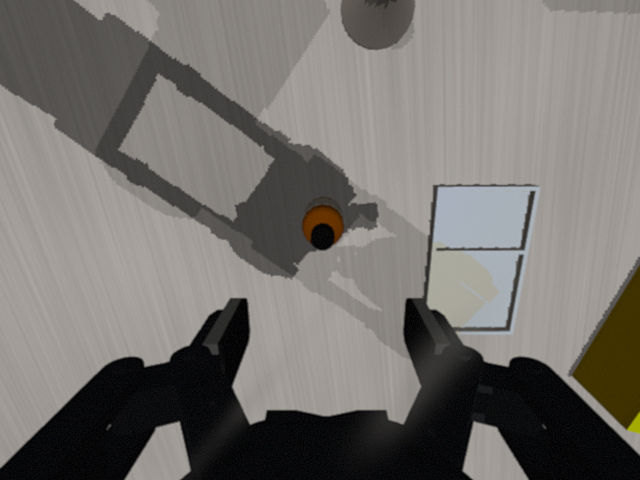

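The wrist view shows the bottle cap at (322,236), the flask at (378,20) and the tray at (480,258) with its narrow compartment toward +y. The bottle measures (369.5,-247.5), which agrees with the other views. I'll descend in two calls.

>>> {"fn": "drive_tool", "kwargs": {"rows": [[0,0,0.7,0],[0,0,1.7,0],[0,0,2.8,0],[0,0,3.9,0],[0,0,5,0],[0,0,5.9,0],[0,0,6.3,0],[0,0,6.3,0]], "grip": 60}}

```text
clock: 2.15
position: [0.3678, -0.2515, 0.0413]
ee_rot: [-0.002, 0.749, 0.662, -0.0]
contact_force: [0.3, -0.0, -0.1]
width: 0.06
gripper_force: 0.0
```

>>> {"fn": "drive_tool", "kwargs": {"rows": [[0,0,0,0],[0,0,0,0],[0,0,0,0],[0,0,0,0],[0,0,0,0],[0,0,0,0],[0,0,0,0],[0,0,0,0]], "grip": 20, "newtons": 30}}

```text
clock: 2.82
position: [0.3702, -0.2523, 0.0443]
ee_rot: [0.001, 0.748, 0.663, -0.0]
contact_force: [-0.5, -1.5, 6.5]
width: 0.0347
gripper_force: 30.6
```

```bash
python3 -c "
from h import *
go([.520,-.269,.12],-6.5)"
```

```text
goal [0.52, -0.269, 0.12] shift [ 0.05  6.04 -3.02] turn -0.06 yaw now -6.9 q6 -0.63
```

>>> {"fn": "drive_tool", "kwargs": {"rows": [[0,0,-0.5,0],[0,0,-1.3,0],[0,0.5,-2.2,0],[0,1.6,-2.8,0],[0,2.8,-3,0],[-0.1,4,-3,0],[-0.13,5.2,-3,0],[-0.13,6,-3,0]]}}

```text
clock: 3.48
position: [0.5211, -0.2732, 0.1187]
ee_rot: [0.001, 0.748, 0.664, 0.001]
contact_force: [1.1, 0.1, -2.0]
width: 0.0349
gripper_force: 30.3
```

>>> {"fn": "drive_tool", "kwargs": {"rows": [[0,0,0,0],[0,0,0.3,0],[0,0,0.8,0],[0,0,1.4,0],[0,0,2,0],[0,0,2.4,0],[0,0,2.5,0],[0,0,2.5,0]]}}

```text
clock: 4.15
position: [0.5167, -0.2721, 0.0548]
ee_rot: [-0.001, 0.748, 0.663, -0.0]
contact_force: [0.6, -0.3, -0.2]
width: 0.0351
gripper_force: 30.3
```

```bash
python3 -c "
from h import *
s=get_state();print(s['width'],s['gripper_force'],s['contact_force'])
go([.520,-.2735,.048],-6.5)
wrist('w2')"
```

```text
0.03505772393215641 30.315910913050175 [ 0.63844492 -0.33793151 -0.21999513]
goal [0.52, -0.2735, 0.048] shift [-0.04  0.14  0.27] turn -0.07 yaw now -6.9 q6 -0.48
[  2 222 638 258] n 77446 ztop 128 all c=(570,-307) 246x125 longdir=-9.7 | top10 c=(520,-260) 131x18 longdir=-6.8
```

View pics/w2.png

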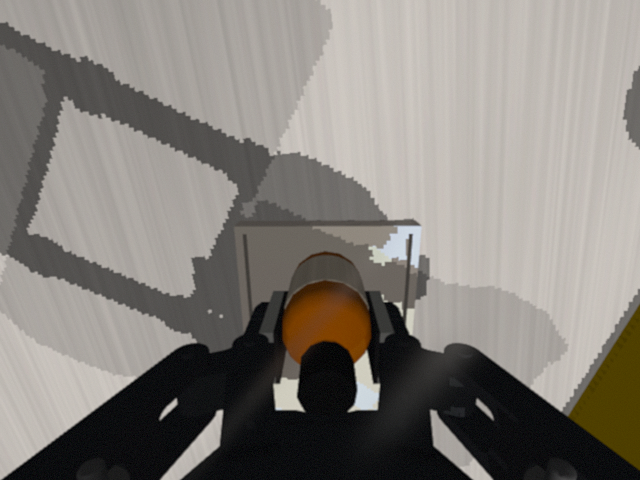

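The bottle is held upright, centred between the tray side walls at (327,300). I'll lower and release it.

>>> {"fn": "drive_tool", "kwargs": {"rows": [[0,0,0.08,0],[0,0,0.15,0],[0,0,0.2,0],[0,0,0.26,0],[0,0,0.26,0],[0,0,0.26,0],[0,0,0.26,0],[0,0,0.26,0]]}}

```text
clock: 4.87
position: [0.5181, -0.2728, 0.0494]
ee_rot: [0.0, 0.748, 0.663, -0.0]
contact_force: [0.5, 0.2, -1.7]
width: 0.0352
gripper_force: 30.3
```

>>> {"fn": "drive_tool", "kwargs": {"rows": [[0,0,0,0],[0,0,0,0],[0,0,0,0],[0,0,0,0],[0,0,0,0],[0,0,0,0],[0,0,-0.1,0],[0,0,-0.4,0]], "grip": 60}}

```text
clock: 5.53
position: [0.5174, -0.2723, 0.0587]
ee_rot: [-0.001, 0.748, 0.663, -0.0]
contact_force: [0.5, 0.8, -0.2]
width: 0.06
gripper_force: 0.0
```

>>> {"fn": "drive_tool", "kwargs": {"rows": [[0,0,-0.5,0],[0,0,-1.2,0],[0,0,-2.2,0],[0,0,-3.2,0],[0,0,-4.2,0],[0,0,-5,0],[0,0,-5.2,0],[0,0,-5.2,0]]}}

```text
clock: 6.2
position: [0.519, -0.2733, 0.1915]
ee_rot: [0.002, 0.748, 0.663, 0.001]
contact_force: [-0.6, -0.4, -1.4]
width: 0.06
gripper_force: 0.0
```

```bash
python3 -c "
from h import *
go([.434,-.082,.19],-6.5);go([.434,-.082,.079],-6.5)
wrist('w3')"
```

```text
goal [0.434, -0.082, 0.19] shift [ 7.19 -4.29  0.03] turn -0.06 yaw now -6.9 q6 -0.48
goal [0.434, -0.082, 0.079] shift [ 7.2  -4.31  4.47] turn -0.06 yaw now -6.9 q6 -0.48
[146   0  77  42] n 2477 ztop 42 all c=(434,-101) 58x24 longdir=0.2 | top10 c=(432,-98) 31x9 longdir=-6.2
[505  47 135 109] n 11004 ztop 85 all c=(709,-199) 63x62 longdir=-88.4 | top10 c=(706,-200) 64x57 longdir=-81.4
[271 184 106 154] n 5437 ztop 88 all c=(514,-316) 157x94 longdir=83.3 | top10 c=(521,-268) 18x17 longdir=-72.5
[  0 215 640 265] n 79834 ztop 265 all c=(599,-352) 343x199 longdir=-22.9 | top10 c=(521,-260) 134x18 longdir=-7.3
```

>>> {"fn": "drive_tool", "kwargs": {"rows": [[0.6,-0.4,0,0],[1.6,-1,0,0],[2.8,-1.7,0,0],[4,-2.4,0,0],[5.2,-3.1,0,0],[6.3,-3.8,0,0],[7,-4.2,0,0],[7.19,-4.29,0,0]]}}

```text
clock: 6.92
position: [0.4295, -0.0781, 0.1874]
ee_rot: [-0.003, 0.748, 0.664, -0.001]
contact_force: [-0.9, -0.1, -1.3]
width: 0.06
gripper_force: 0.0
```

>>> {"fn": "drive_tool", "kwargs": {"rows": [[0,0,0,0],[0,0,0,0],[0,0,0,0],[0,0,0,0],[0,0,0,0],[0,0,0,0],[0,0,0,0],[0,0,0,0]]}}

```text
clock: 7.58
position: [0.4333, -0.0817, 0.1892]
ee_rot: [0.0, 0.748, 0.663, -0.0]
contact_force: [-0.6, -0.7, 0.6]
width: 0.0604
gripper_force: 0.0
```

```bash
python3 -c "
from h import *
go([.434,-.082,.079],-6.5)
wrist('w4')"
```

```text
goal [0.434, -0.082, 0.079] shift [-0.01  0.03  4.41] turn -0.07 yaw now -6.9 q6 -0.22
[261   0  66  40] n 1905 ztop 51 all c=(434,77) 43x18 longdir=2.4 | top10 c=(432,75) 42x15 longdir=-6.6
[463   0 177 236] n 37299 ztop 100 all c=(622,-12) 166x100 longdir=81.4 | top10 c=(623,5) 64x18 longdir=82.3
[293 192  64  79] n 3664 ztop 88 all c=(434,-79) 59x52 longdir=-8.8 | top10 c=(433,-82) 26x26 longdir=-14.6
[585 280  55  82] n 2932 ztop 69 all c=(694,-191) 56x28 longdir=57.6 | top10 c=(683,-201) 43x10 longdir=-85.4
[  0 296 640 184] n 60848 ztop 263 all c=(521,-230) 450x199 longdir=-42.7 | top10 c=(436,-69) 134x17 longdir=-6.9
```

Flask confirmed at (433,-82), top at 88. I'll descend and grip.

>>> {"fn": "drive_tool", "kwargs": {"rows": [[0,0,0.6,0],[0,0,1.5,0],[0,0,2.5,0],[0,0,3.4,0],[0,0,4.1,0],[0,0,4.4,0],[0,0,4.4,0],[0,0,4.4,0]]}}

```text
clock: 8.3
position: [0.4335, -0.0816, 0.0795]
ee_rot: [0.0, 0.748, 0.663, 0.0]
contact_force: [0.3, -0.0, -0.4]
width: 0.0598
gripper_force: 0.0
```

>>> {"fn": "drive_tool", "kwargs": {"rows": [[0,0,0,0],[0,0,0,0],[0,0,0,0],[0,0,0,0],[0,0,0,0],[0,0,0,0],[0,0,0,0],[0,0,0,0]], "grip": 12, "newtons": 30}}

```text
clock: 8.97
position: [0.4338, -0.0817, 0.0803]
ee_rot: [0.001, 0.748, 0.663, 0.0]
contact_force: [-1.4, 1.2, 6.1]
width: 0.0253
gripper_force: 29.3
```

>>> {"fn": "drive_tool", "kwargs": {"rows": [[0,0,0,0],[0,0,-0.2,0],[0,0,-0.6,0],[0,0,-1.2,0],[0,0,-2,0],[0,0,-2.6,0],[0,0,-3,0],[0,0,-3,0]]}}

```text
clock: 9.63
position: [0.4346, -0.0819, 0.1565]
ee_rot: [0.002, 0.748, 0.663, 0.001]
contact_force: [-0.4, 0.3, -0.9]
width: 0.0258
gripper_force: 29.6
```

```bash
python3 -c "
from h import *
go([.511,-.3455,.155],-6.5)
go([.511,-.3455,.084],-6.5)"
```

```text
goal [0.511, -0.3455, 0.155] shift [-10.1    4.3    0.09] turn -0.06 yaw now -6.9 q6 -0.22
goal [0.511, -0.3455, 0.084] shift [-10.1    4.29   2.93] turn -0.06 yaw now -6.9 q6 -0.22
```

>>> {"fn": "drive_tool", "kwargs": {"rows": [[-0.7,0,-0.3,0],[-1.8,0,-0.8,0],[-3.1,0,-1,0],[-4.4,0,-1,0],[-5.7,0,-1,0],[-7,0,-1,0],[-8.3,0,-1,0],[-9.3,0.2,-1,0]]}}

```text
clock: 10.3
position: [0.4088, -0.3148, 0.1784]
ee_rot: [-0.001, 0.749, 0.663, -0.001]
contact_force: [1.6, 0.6, -0.3]
width: 0.0259
gripper_force: 29.6
```

>>> {"fn": "drive_tool", "kwargs": {"rows": [[-0.4,0.3,0,0],[-0.7,1,0,0],[-0.8,2,0,0],[-0.8,3,0,0],[-0.8,3.8,0,0],[-0.8,4.1,0.3,0],[-0.8,4.1,1,0],[-0.8,4.1,1.6,0]]}}

```text
clock: 10.97
position: [0.5097, -0.3439, 0.1377]
ee_rot: [-0.001, 0.748, 0.664, -0.0]
contact_force: [-0.1, -0.3, -1.6]
width: 0.026
gripper_force: 29.7
```

>>> {"fn": "drive_tool", "kwargs": {"rows": [[0,0,0.4,0],[0,0,0.8,0],[0,0,1.2,0],[0,0,1.5,0],[0,0,1.5,0],[0,0,1.5,0],[0,0,1.5,0],[0,0,1.5,0]]}}

```text
clock: 11.63
position: [0.51, -0.3454, 0.1027]
ee_rot: [0.001, 0.748, 0.663, 0.0]
contact_force: [-0.3, -0.6, -1.3]
width: 0.0263
gripper_force: 29.7
```

```bash
python3 -c "
from h import *
go([.511,-.3455,.084],-6.5);print(get_state()['contact_force'],get_state()['position'])"
```

```text
goal [0.511, -0.3455, 0.084] shift [0.   0.04 0.75] turn -0.07 yaw now -6.9 q6 -0.59
[-0.32615258 -0.56920444 -1.32574946] [ 0.51002568 -0.3454403   0.10265689]
```

>>> {"fn": "drive_tool", "kwargs": {"rows": [[0,0,0.15,0],[0,0,0.35,0],[0,0,0.5,0],[0,0,0.6,0],[0,0,0.66,0],[0,0,0.7,0],[0,0,0.73,0],[0,0,0.73,0]]}}

```text
clock: 12.3
position: [0.5093, -0.3451, 0.0845]
ee_rot: [0.0, 0.748, 0.663, -0.0]
contact_force: [-2.8, 0.3, 4.5]
width: 0.0259
gripper_force: 30.0
```

>>> {"fn": "drive_tool", "kwargs": {"rows": [[0,0,0,0],[0,0,0,0],[0,0,0,0],[0,0,0,0],[0,0,0,0],[0,0,0,0],[0,0,0,0],[0,0,0,0]], "grip": 50}}

```text
clock: 12.97
position: [0.5096, -0.345, 0.0835]
ee_rot: [-0.0, 0.748, 0.663, -0.0]
contact_force: [-0.6, 0.1, 0.4]
width: 0.05
gripper_force: 0.0
```

>>> {"fn": "drive_tool", "kwargs": {"rows": [[0,0,-0.3,0],[0,0,-0.9,0],[0,0,-1.8,0],[0,0,-2.8,0],[0,0,-3.6,0],[0,0,-4,0],[0,0,-4,0],[0,0,-4,0]]}}

```text
clock: 13.63
position: [0.5096, -0.3449, 0.1838]
ee_rot: [0.0, 0.748, 0.663, 0.0]
contact_force: [-0.9, 0.4, 0.2]
width: 0.0499
gripper_force: 0.0
```

```bash
python3 -c "
from h import *
go([.433,.0915,.18],-6.5)
wrist('w5')"
```

```text
goal [0.433, 0.0915, 0.18] shift [16.96 -5.13  0.14] turn -0.06 yaw now -6.9 q6 -0.59
[527   0 113  49] n 4473 ztop 84 all c=(706,-213) 55x36 longdir=-12.6 | top10 c=(695,-224) 33x6 longdir=-32.9
[267  96 117 181] n 8068 ztop 92 all c=(514,-316) 157x94 longdir=83.4 | top10 c=(509,-346) 26x26 longdir=-17.2
[301 108  52  55] n 2086 ztop 88 all c=(520,-269) 43x43 longdir=-2.3 | top10 c=(520,-268) 18x17 longdir=83.6
[  0 133 640 347] n 91981 ztop 257 all c=(600,-414) 281x220 longdir=7.8 | top10 c=(512,-332) 132x18 longdir=-7.1
```

View pics/w5.png

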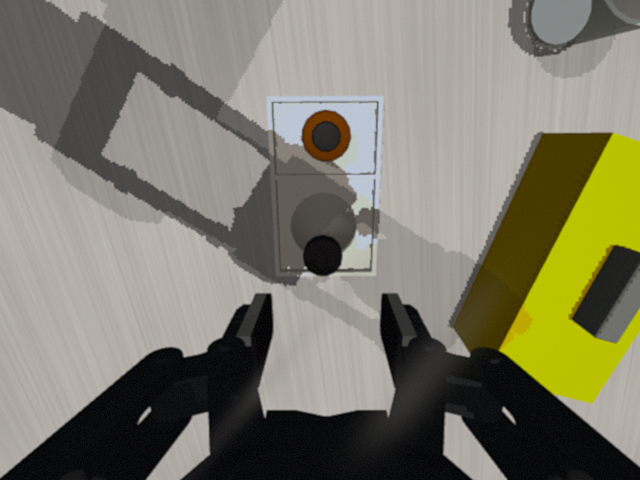

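Both stand upright, centred in their compartments: bottle at (326,135), flask foot at (323,225). Next is the pot.

>>> {"fn": "drive_tool", "kwargs": {"rows": [[0.7,-0.3,0,0],[2,-0.8,0,0],[3.4,-1.3,0,0],[4.9,-1.8,0,0],[6.4,-2.3,0,0],[7.9,-2.8,0,0],[9.4,-3.2,0,0],[10.9,-3.6,0,0]], "grip": 75}}

```text
clock: 14.35
position: [0.451, -0.0617, 0.1819]
ee_rot: [-0.002, 0.749, 0.663, -0.001]
contact_force: [0.5, 1.0, -0.1]
width: 0.0752
gripper_force: 0.0
```

>>> {"fn": "drive_tool", "kwargs": {"rows": [[1.4,-0.4,0,0],[2.8,-0.8,0,0],[4.1,-1.1,0,0],[5.2,-1.4,0,0],[5.8,-1.5,0,0],[6.06,-1.53,0,0],[6.06,-1.53,0,0],[6.06,-1.53,0,0]]}}

```text
clock: 15.02
position: [0.4328, 0.0909, 0.1827]
ee_rot: [-0.0, 0.748, 0.664, -0.001]
contact_force: [0.2, 0.7, -0.4]
width: 0.0754
gripper_force: 0.0
```

```bash
python3 -c "
from h import *
go([.433,.0915,.044],-6.5)
wrist('w6')"
```

```text
goal [0.433, 0.0915, 0.044] shift [0.03 0.01 5.55] turn -0.06 yaw now -6.8 q6 0.17
[158   0  92  34] n 1713 ztop 44 all c=(371,263) 54x10 longdir=6.4 | top10 c=(360,260) 33x10 longdir=-2.3
[338   0 119  56] n 6146 ztop 29 all c=(506,237) 90x37 longdir=-8.7 | top10 c=(504,238) 84x32 longdir=-6.2
[586  28  54  86] n 3592 ztop 50 all c=(670,184) 60x30 longdir=-84.1 | top10 c=(661,181) 45x12 longdir=-81.3
[  0 183 640 297] n 87352 ztop 256 all c=(601,38) 463x196 longdir=-36.5 | top10 c=(436,103) 137x18 longdir=-6.8
[297 202  58  64] n 2820 ztop 51 all c=(434,91) 45x45 longdir=32.6 | top10 c=(434,91) 45x45 longdir=32.6
[  0 311  32 117] n 2534 ztop 13 all c=(87,-34) 150x31 longdir=67.6 | top10 c=(87,-34) 150x31 longdir=67.6
```

>>> {"fn": "drive_tool", "kwargs": {"rows": [[0,0,0.7,0],[0,0,1.8,0],[0,0,3,0],[0,0,4.2,0],[0,0,5.1,0],[0,0,5.5,0],[0,0,5.55,0],[0,0,5.55,0]]}}

```text
clock: 15.73
position: [0.433, 0.0902, 0.0442]
ee_rot: [-0.0, 0.749, 0.663, -0.001]
contact_force: [0.2, 0.3, 0.6]
width: 0.0747
gripper_force: 0.0
```

>>> {"fn": "drive_tool", "kwargs": {"rows": [[0,0,0,0],[0,0,0,0],[0,0,0,0],[0,0,0,0],[0,0,0,0],[0,0,0,0],[0,0,0,0],[0,0,0,0]], "grip": 30, "newtons": 30}}

```text
clock: 16.4
position: [0.4341, 0.0911, 0.046]
ee_rot: [0.001, 0.748, 0.664, 0.001]
contact_force: [-0.5, -1.8, 6.6]
width: 0.0451
gripper_force: 30.6
```

>>> {"fn": "drive_tool", "kwargs": {"rows": [[0,0,0,0],[0,0,-0.2,0],[0,0,-0.6,0],[0,0,-1.2,0],[0,0,-2,0],[0,0,-2.6,0],[0,0,-3,0],[0,0,-3,0]]}}

```text
clock: 17.07
position: [0.4346, 0.0916, 0.1221]
ee_rot: [0.002, 0.748, 0.663, 0.002]
contact_force: [0.3, 0.5, 0.3]
width: 0.0449
gripper_force: 30.8
```

```bash
python3 -c "
from h import *
go([.5075,.266,.13],-6.2)"
```

```text
goal [0.5075, 0.266, 0.13] shift [ 7.27  2.06 -0.3 ] turn -0.11 yaw now -6.9 q6 0.17
```

>>> {"fn": "drive_tool", "kwargs": {"rows": [[0.6,0.2,-0.1,0],[1.6,0.5,-0.3,0],[2.8,0.8,-0.3,0],[4,1.1,-0.3,0],[5.2,1.5,-0.3,-0.1],[6.3,1.8,-0.3,-0.1],[7,2,-0.3,-0.1],[7.27,2.06,-0.3,-0.1]]}}

```text
clock: 17.73
position: [0.5069, 0.2682, 0.1264]
ee_rot: [-0.0, 0.744, 0.668, 0.0]
contact_force: [0.0, -0.9, -0.7]
width: 0.0451
gripper_force: 30.8
```

>>> {"fn": "drive_tool", "kwargs": {"rows": [[0,0,0,0],[0,0,0,0],[0,0,0,0],[0,0,0,0],[0,0,0,0],[0,0,0,0],[0,0,0,0],[0,0,0,0]]}}

```text
clock: 18.4
position: [0.5061, 0.2653, 0.1274]
ee_rot: [0.0, 0.745, 0.667, 0.0]
contact_force: [-0.1, -0.7, -1.9]
width: 0.0446
gripper_force: 30.8
```

```bash
python3 -c "
from h import *
go([.5075,.266,.0628],-6.2)
wrist('w7')"
```

```text
goal [0.5075, 0.266, 0.0628] shift [0.04 0.05 2.59] turn -0.02 yaw now -6.3 q6 0.47
[  0  15 640 465] n 103429 ztop 200 all c=(530,242) 352x148 longdir=-75.9 | top10 c=(509,278) 131x18 longdir=-6.3
[ 58 201 143  98] n 7161 ztop 44 all c=(375,283) 72x36 longdir=17.0 | top10 c=(375,283) 72x36 longdir=17.1
[518 279 122 143] n 11119 ztop 97 all c=(674,193) 59x35 longdir=61.9 | top10 c=(669,187) 47x18 longdir=-87.0
```

View pics/w7.png

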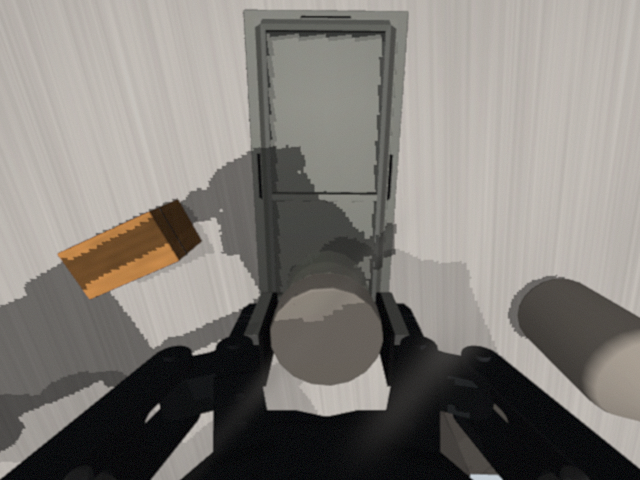

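The case has its long compartment on the far side (divider at row 193), and the held pot is centred on the square one. I'll lower it, with a quick case fit from this cloud first.

```bash
python3 -c "
from h import *
W=np.load('pics/w7W.npy');W=W[:300,205:430].reshape(-1,3)
m=(abs(W[:,2]-.029)<.003);print(rect(W[m]))
m=(W[:,2]>.0025)&(W[:,2]<.006)&(W[:,1]>.3);print(rect(W[m]))
m=(abs(W[:,2]-.017)<.003);print(rect(W[m]),np.median(W[m,2]))
yv=np.array([np.cos(np.radians(83.8)),np.sin(np.radians(83.8))]);xv=np.array([yv[1],-yv[0]])
for lo in (.33,.35,.37,.39):
  k=(abs(W[:,2]-.029)<.003)&(abs(W[:,1]-lo)<.008);u=(W[k,:2]-[.513,.316])@xv;print(u.min(),u.max())
k=(abs(W[:,2]-.029)<.003);v=(W[k,:2]-[.513,.316])@yv;print('ymax',np.percentile(v,99.5))
"
```

```text
c=(513,317) 175x78 longdir=83.3
c=(517,355) 123x103 longdir=83.2
c=(513,320) 181x90 longdir=83.2 0.016266637243321155
-0.03929584222103577 0.03874856486415885
-0.03903330693471258 0.038403877282882366
-0.03916185885993149 0.03839750412149624
-0.03902106723130386 0.03914532132590225
ymax 0.0879121217794688
```

>>> {"fn": "drive_tool", "kwargs": {"rows": [[0,0,0.3,0],[0,0,0.8,0],[0,0,1.4,0],[0,0,1.9,0],[0,0,2.2,0],[0,0,2.4,0],[0,0,2.55,0],[0,0,2.55,0]]}}

```text
clock: 19.12
position: [0.5062, 0.2657, 0.0635]
ee_rot: [0.0, 0.745, 0.667, 0.0]
contact_force: [-0.3, 0.3, 0.7]
width: 0.0446
gripper_force: 30.8
```

>>> {"fn": "drive_tool", "kwargs": {"rows": [[0,0,0,0],[0,0,0,0],[0,0,0,0],[0,0,0,0],[0,0,0,0],[0,0,0,0],[0,0,0,0],[0,0,0,0]], "grip": 60}}

```text
clock: 19.78
position: [0.5061, 0.2656, 0.0635]
ee_rot: [0.0, 0.745, 0.667, -0.0]
contact_force: [0.6, -0.3, 0.5]
width: 0.06
gripper_force: 0.0
```

>>> {"fn": "drive_tool", "kwargs": {"rows": [[0,0,-0.3,0],[0,0,-0.9,0],[0,0,-1.8,0],[0,0,-2.8,0],[0,0,-3.6,0],[0,0,-4,0],[0,0,-4,0],[0,0,-4,0]]}}

```text
clock: 20.45
position: [0.506, 0.2655, 0.1637]
ee_rot: [0.0, 0.745, 0.667, 0.0]
contact_force: [-0.1, 0.0, -1.2]
width: 0.0599
gripper_force: 0.0
```

```bash
python3 -c "
from h import *
go([.375,.283,.16],-73);wrist('w8')"
```

```text
goal [0.375, 0.283, 0.16] shift [ 0.12 -5.28  0.14] turn 11.12 yaw now -6.3 q6 0.47
[265  34 123 251] n 27647 ztop 67 all c=(513,318) 189x92 longdir=83.0 | top10 c=(508,266) 45x45 longdir=-29.3
[ 95 193 121  85] n 5269 ztop 44 all c=(375,283) 71x36 longdir=16.9 | top10 c=(375,283) 71x36 longdir=17.1
[497 263 143 146] n 11432 ztop 127 all c=(678,192) 59x42 longdir=48.6 | top10 c=(676,189) 25x10 longdir=76.3
[  0 296 640 184] n 59363 ztop 238 all c=(570,189) 308x106 longdir=-51.9 | top10 c=(509,279) 134x17 longdir=-6.3
```

The pot is seated: (508,266), top at 67 mm. Now the carton.

>>> {"fn": "drive_tool", "kwargs": {"rows": [[0,-0.5,0,0.8],[0,-1.3,0,1.8],[0,-2.3,0,2.8],[0.1,-3.3,0,3.9],[0.1,-4.3,0,5],[0.1,-5,0,6.1],[0.12,-5.28,0,7.2],[0.12,-5.28,0,8.3]], "grip": 65}}

```text
clock: 21.17
position: [0.3717, 0.2824, 0.1618]
ee_rot: [0.0, 0.957, 0.29, -0.003]
contact_force: [-0.2, -0.4, -0.2]
width: 0.0652
gripper_force: 0.0
```

>>> {"fn": "drive_tool", "kwargs": {"rows": [[0,0,0,1],[0,0,0,2],[0,0,0,2.6],[0,0,0,2.82],[0,0,0,2.82],[0,0,0,2.82],[0,0,0,2.82],[0,0,0,2.82]]}}

```text
clock: 21.83
position: [0.3751, 0.2829, 0.1632]
ee_rot: [0.0, 0.989, 0.148, -0.0]
contact_force: [-0.1, 0.2, 0.1]
width: 0.065
gripper_force: 0.0
```

```bash
python3 -c "
from h import *
go([.375,.283,.037],-73)"
```

```text
goal [0.375, 0.283, 0.037] shift [-0.   -0.    5.05] turn 0.0 yaw now -73.0 q6 1.77
```

>>> {"fn": "drive_tool", "kwargs": {"rows": [[0,0,0.7,0],[0,0,1.8,0],[0,0,3,0],[0,0,4,0],[0,0,4.7,0],[0,0,5,0],[0,0,5.05,0],[0,0,5.05,0]]}}

```text
clock: 22.5
position: [0.3755, 0.2831, 0.0373]
ee_rot: [0.0, 0.989, 0.148, -0.0]
contact_force: [0.1, 1.0, 0.6]
width: 0.0648
gripper_force: 0.0
```

>>> {"fn": "drive_tool", "kwargs": {"rows": [[0,0,0,0],[0,0,0,0],[0,0,0,0],[0,0,0,0],[0,0,0,0],[0,0,0,0],[0,0,0,0],[0,0,0,0]], "grip": 25, "newtons": 30}}

```text
clock: 23.17
position: [0.3761, 0.2835, 0.0385]
ee_rot: [-0.0, 0.989, 0.148, 0.001]
contact_force: [-0.2, -0.1, 6.2]
width: 0.0354
gripper_force: 31.7
```

>>> {"fn": "drive_tool", "kwargs": {"rows": [[0,0,0,0],[0,0,-0.2,0],[0,0,-0.6,0],[0,0,-1.2,0],[0,0,-2,-0.3],[0,0,-2.8,-1],[0,0,-3.4,-2],[0,0,-3.6,-3]]}}

```text
clock: 23.83
position: [0.3762, 0.2836, 0.1298]
ee_rot: [-0.0, 0.953, 0.303, 0.002]
contact_force: [0.4, 0.2, -1.3]
width: 0.0354
gripper_force: 30.9
```

```bash
python3 -c "
from h import *
go([.517,.354,.127],-6.5)"
```

```text
goal [0.517, 0.354, 0.127] shift [6.22 0.95 0.14] turn -8.04 yaw now -54.7 q6 1.45
```

>>> {"fn": "drive_tool", "kwargs": {"rows": [[0.5,0.1,0,-1],[1.3,0.2,0,-2],[2.3,0.4,0,-3.1],[3.3,0.5,0,-4.2],[4.3,0.7,0,-5.3],[5.3,0.8,0,-6.4],[6,0.9,0,-7.4],[6.22,0.95,0,-8.04]]}}

```text
clock: 24.5
position: [0.519, 0.354, 0.1272]
ee_rot: [0.0, 0.746, 0.666, 0.001]
contact_force: [0.4, 0.1, -0.2]
width: 0.0353
gripper_force: 30.8
```

>>> {"fn": "drive_tool", "kwargs": {"rows": [[0,0,0,0],[0,0,0,0],[0,0,0,0],[0,0,0,0],[0,0,0,0],[0,0,0,0],[0,0,0,0],[0,0,0,0]]}}

```text
clock: 25.17
position: [0.516, 0.3527, 0.1274]
ee_rot: [0.0, 0.748, 0.664, 0.0]
contact_force: [-0.6, -0.1, -1.8]
width: 0.0351
gripper_force: 30.8
```

```bash
python3 -c "
from h import *
go([.517,.354,.0555],-6.5);wrist('w9')"
```

```text
goal [0.517, 0.354, 0.0555] shift [0.06 0.03 2.88] turn -0.05 yaw now -6.8 q6 0.61
[  2 165 638 315] n 85909 ztop 201 all c=(574,269) 321x200 longdir=-37.5 | top10 c=(519,365) 131x18 longdir=-6.7
```

View pics/w9.png

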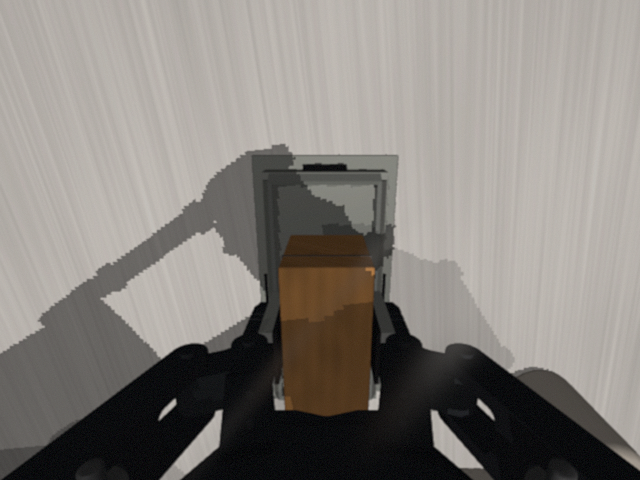

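The carton at (325,330) is lined up with the case and centred. I'll lower and release it.

>>> {"fn": "drive_tool", "kwargs": {"rows": [[0,0,0.3,0],[0,0,0.9,0],[0,0,1.6,0],[0,0,2.2,0],[0,0,2.5,0],[0,0,2.7,0],[0,0,2.85,0],[0,0,2.85,0]]}}

```text
clock: 25.88
position: [0.5164, 0.3528, 0.0561]
ee_rot: [0.0, 0.748, 0.664, 0.0]
contact_force: [0.3, -0.4, -1.5]
width: 0.0355
gripper_force: 30.9
```

>>> {"fn": "drive_tool", "kwargs": {"rows": [[0,0,0,0],[0,0,0,0],[0,0,0,0],[0,0,0,0],[0,0,0,0],[0,0,0,0],[0,0,0,0],[0,0,0,0]], "grip": 55}}

```text
clock: 26.55
position: [0.5162, 0.3527, 0.056]
ee_rot: [0.0, 0.748, 0.664, 0.0]
contact_force: [-0.3, -0.3, 0.0]
width: 0.0549
gripper_force: 0.0
```

>>> {"fn": "drive_tool", "kwargs": {"rows": [[0,0,-0.4,0],[0,0,-1.2,0],[0,0,-2.3,0],[0,0,-3.5,0],[0,0,-4.7,0],[0,0,-5.6,0],[0,0,-6,0],[0,0,-6,0]]}}

```text
clock: 27.22
position: [0.5175, 0.3535, 0.2095]
ee_rot: [0.001, 0.748, 0.664, 0.003]
contact_force: [0.2, -0.3, 0.2]
width: 0.0547
gripper_force: 0.0
```

```bash
python3 -c "
from h import *
go([.624,.006,.22],-8.7);W=wrist('w10')
m=abs(W[...,2]-.061)<.004;m[300:]=0;print(rect(W[m]))"
```

```text
goal [0.624, 0.006, 0.22] shift [-13.3    5.87  -0.44] turn 0.32 yaw now -6.8 q6 0.61
[  0   0  54 150] n 4656 ztop 44 all c=(267,510) 117x32 longdir=84.6 | top10 c=(274,476) 50x13 longdir=83.0
[276 159  94 194] n 16129 ztop 67 all c=(513,317) 189x92 longdir=83.3 | top10 c=(513,314) 142x45 longdir=84.6
[  0 294 640 186] n 61710 ztop 284 all c=(391,225) 643x303 longdir=0.1 | top10 c=(520,366) 133x17 longdir=-7.3
c=(518,349) 70x36 longdir=82.8
```

Carton and pot are both seated. Now the cover.

>>> {"fn": "drive_tool", "kwargs": {"rows": [[-0.7,0.2,-0.2,0],[-1.9,0.7,-0.4,0],[-3.3,1.3,-0.6,0],[-4.7,1.9,-0.6,0],[-6.1,2.5,-0.6,0.1],[-7.5,3.2,-0.6,0.2],[-8.9,3.9,-0.6,0.3],[-10.3,4.6,-0.6,0.3]], "grip": 50}}

```text
clock: 27.93
position: [0.599, 0.0817, 0.2185]
ee_rot: [-0.001, 0.758, 0.652, -0.002]
contact_force: [0.4, 0.4, 0.2]
width: 0.05
gripper_force: 0.0
```

>>> {"fn": "drive_tool", "kwargs": {"rows": [[-1,0.4,0,0],[-2,0.8,0,0],[-2.7,1.1,0,0],[-3,1.27,0,0],[-3,1.27,0,0],[-3,1.27,0,0],[-3,1.27,0,0],[-3,1.27,0,0]]}}

```text
clock: 28.6
position: [0.6197, 0.0061, 0.2207]
ee_rot: [-0.001, 0.757, 0.653, -0.0]
contact_force: [0.1, 0.7, -0.7]
width: 0.05
gripper_force: 0.0
```

```bash
python3 -c "
from h import *
go([.624,.006,.101],-8.7);W=wrist('w11',.03)
P=W[:330].reshape(-1,3)
for lo,hi in((.07,.079),(.096,.105)):
  k=(P[:,2]>lo)&(P[:,2]<hi)&(abs(P[:,1])<.13);print(rect(P[k]),np.median(P[k,2]))"
```

```text
goal [0.624, 0.006, 0.101] shift [0.02 0.17 4.79] turn 0.04 yaw now -8.5 q6 0.05
[338   0  75  32] n 1701 ztop 84 all c=(678,165) 52x16 longdir=-21.5 | top10 c=(682,159) 37x7 longdir=-9.0
[  0 106 640 374] n 86820 ztop 294 all c=(651,-115) 464x163 longdir=-77.2 | top10 c=(623,19) 132x18 longdir=-8.6
c=(625,9) 188x99 longdir=81.2 0.07429164620953763
c=(625,5) 64x18 longdir=81.1 0.1001956144417825
```

View pics/w11.png

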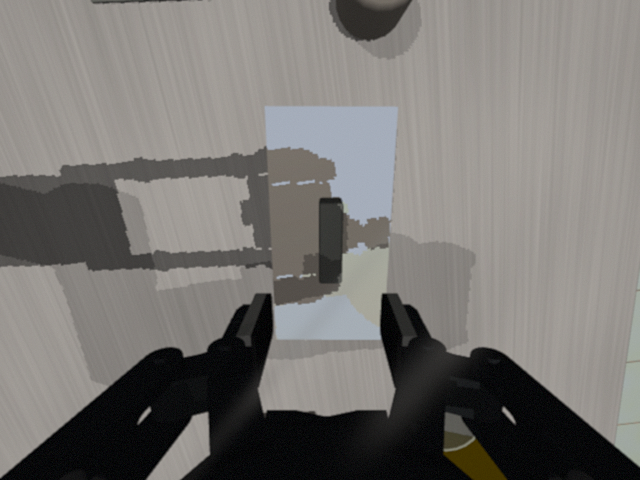

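This is the white cover, with its rib at (331,240). It measures (625,5.5) at 81.2°, rib top at 100 mm. I'll grip the rib.

>>> {"fn": "drive_tool", "kwargs": {"rows": [[0,0.1,0.6,0],[0,0.2,1.6,0],[0,0.21,2.8,0],[0,0.21,3.9,0],[0,0.21,4.5,0],[0,0.21,4.75,0.05],[0,0.21,4.75,0.05],[0,0.21,4.75,0.05]]}}

```text
clock: 29.32
position: [0.626, 0.0043, 0.103]
ee_rot: [0.0, 0.759, 0.651, 0.0]
contact_force: [0.4, 0.4, 0.5]
width: 0.0499
gripper_force: 0.0
```

>>> {"fn": "drive_tool", "kwargs": {"rows": [[0,0,0,0],[0,0,0,0],[0,0,0,0],[0,0,0,0],[0,0,0,0],[0,0,0,0],[0,0,0,0],[0,0,0,0]], "grip": 5, "newtons": 90}}

```text
clock: 29.98
position: [0.6257, 0.0039, 0.1036]
ee_rot: [0.0, 0.76, 0.65, 0.001]
contact_force: [-2.2, -0.6, 6.3]
width: 0.0162
gripper_force: 88.9
```

>>> {"fn": "drive_tool", "kwargs": {"rows": [[0,0,0,0],[0,0,-0.2,0],[0,0,-0.6,0],[0,0,-1.2,0],[0,0,-2,0],[0,0,-2.9,0],[0,0,-3.7,0],[0,0,-4,0]]}}

```text
clock: 30.65
position: [0.6272, 0.0036, 0.2061]
ee_rot: [0.002, 0.76, 0.65, 0.002]
contact_force: [0.4, -0.5, -1.4]
width: 0.016
gripper_force: 88.1
```

```bash
python3 -c "
from h import *
s=get_state();print(s['moment'],s['gripper_force'])
go([.513,.3165,.2],-6.6)"
```

```text
[-0.00659541 -0.0514705  -0.01052009] 88.09040665626526
goal [0.513, 0.3165, 0.2] shift [11.66 -6.45  0.2 ] turn -0.38 yaw now -8.9 q6 0.05
```

>>> {"fn": "drive_tool", "kwargs": {"rows": [[0.2,-0.5,-0.2,0],[0.5,-1.5,-0.4,0],[0.9,-2.7,-0.4,0],[1.4,-3.9,-0.4,-0.1],[2.2,-5,-0.4,-0.2],[3.2,-5.8,-0.4,-0.3],[4.4,-6.3,-0.4,-0.38],[5.7,-6.45,-0.4,-0.38]]}}

```text
clock: 31.32
position: [0.4834, 0.1701, 0.2115]
ee_rot: [-0.001, 0.747, 0.665, -0.002]
contact_force: [0.7, 0.1, -1.3]
width: 0.016
gripper_force: 88.2
```

>>> {"fn": "drive_tool", "kwargs": {"rows": [[1.2,0,0,0],[2.4,0,0,0],[3.6,0,0,0],[4.7,0,0,0],[5.5,0,0,0],[5.9,0,0,0],[5.9,0,0,0],[5.9,0,0,0]]}}

```text
clock: 31.98
position: [0.504, 0.3153, 0.2114]
ee_rot: [0.0, 0.746, 0.666, -0.001]
contact_force: [-0.9, -0.9, -2.4]
width: 0.0158
gripper_force: 88.2
```

>>> {"fn": "drive_tool", "kwargs": {"rows": [[0,0,0,0],[0,0,0,0],[0,0,0,0],[0,0,0,0],[0,0,0,0],[0,0,0,0],[0,0,0,0],[0,0,0,0]]}}

```text
clock: 32.65
position: [0.505, 0.3159, 0.2123]
ee_rot: [0.0, 0.747, 0.665, -0.0]
contact_force: [-0.2, 0.0, -2.7]
width: 0.0161
gripper_force: 88.2
```

```bash
python3 -c "
from h import *
go([.513,.315,.14],-6.6);W=wrist('w12',.05)
P=W[:330].reshape(-1,3);z0=get_state()['position'][2]
for lo,hi in((-.033,-.023),(-.007,.003)):
  k=(P[:,2]>z0+lo)&(P[:,2]<z0+hi);print(rect(P[k]),np.median(P[k,2]))"
```

```text
goal [0.513, 0.315, 0.14] shift [0.   0.32 2.89] turn 0.0 yaw now -6.6 q6 0.56
[  8  79 632 401] n 116431 ztop 284 all c=(508,330) 170x130 longdir=83.5 | top10 c=(508,328) 130x19 longdir=-6.9
[495 310 110 103] n 6201 ztop 130 all c=(680,192) 60x45 longdir=40.6 | top10 c=(685,186) 28x28 longdir=78.9
c=(511,357) 116x99 longdir=83.5 0.1831505009506833
c=(509,332) 43x33 longdir=-7.8 0.2091125402928562
```

>>> {"fn": "drive_tool", "kwargs": {"rows": [[0.03,0.1,0.2,0],[0.03,0.29,0.6,0],[0.03,0.29,1,0],[0.03,0.29,1.5,0],[0.03,0.29,2,0],[0.03,0.29,2.5,0],[0.03,0.29,2.7,0],[0.03,0.29,2.7,0]]}}

```text
clock: 33.37
position: [0.5111, 0.3152, 0.1422]
ee_rot: [-0.001, 0.747, 0.665, -0.002]
contact_force: [0.8, 0.9, -2.1]
width: 0.0162
gripper_force: 88.2
```

>>> {"fn": "drive_tool", "kwargs": {"rows": [[0,0,0.1,0],[0,0,0.2,0],[0,0,0.3,0],[0,0,0.4,0],[0,0,0.5,0],[0,0,0.6,0],[0,0,0.7,0],[0,0,0.7,0]]}}

```text
clock: 34.03
position: [0.512, 0.3157, 0.1267]
ee_rot: [-0.0, 0.747, 0.665, -0.0]
contact_force: [-0.4, -0.2, -2.0]
width: 0.0162
gripper_force: 88.2
```

```bash
python3 -c "
from h import *
s=get_state();print(s['position'],s['contact_force'],s['moment'])"
```

```text
[0.51197192 0.31574784 0.12670523] [-0.35662918 -0.17655012 -2.04052515] [-0.02427667  0.0080285   0.00804525]
```

The lower edge is past the rim with no contact force, so the fit is good. I'll continue onto the clips.

>>> {"fn": "drive_tool", "kwargs": {"rows": [[0,0,0.08,0],[0,0,0.16,0],[0,0,0.24,0],[0,0,0.3,0],[0,0,0.36,0],[0,0,0.4,0],[0,0,0.4,0],[0,0,0.4,0]]}}

```text
clock: 34.7
position: [0.5123, 0.3159, 0.1182]
ee_rot: [0.0, 0.747, 0.665, 0.0]
contact_force: [-1.9, -0.6, 5.1]
width: 0.016
gripper_force: 89.2
```

>>> {"fn": "drive_tool", "kwargs": {"rows": [[0,0,0.08,0],[0,0,0.16,0],[0,0,0.22,0],[0,0,0.28,0],[0,0,0.34,0],[0,0,0.4,0],[0,0,0.4,0],[0,0,0.4,0]]}}

```text
clock: 35.37
position: [0.5123, 0.3159, 0.1069]
ee_rot: [0.0, 0.747, 0.665, -0.0]
contact_force: [-0.3, -0.1, -1.0]
width: 0.016
gripper_force: 88.9
```

It snapped past the clips. A little more press to seat it fully, then release and check.

>>> {"fn": "drive_tool", "kwargs": {"rows": [[0,0,0.05,0],[0,0,0.1,0],[0,0,0.15,0],[0,0,0.2,0],[0,0,0.2,0],[0,0,0.2,0],[0,0,0.2,0],[0,0,0.2,0]]}}

```text
clock: 36.03
position: [0.5117, 0.316, 0.1064]
ee_rot: [0.0, 0.746, 0.665, 0.001]
contact_force: [-9.3, -3.8, 23.4]
width: 0.0162
gripper_force: 92.4
```

>>> {"fn": "drive_tool", "kwargs": {"rows": [[0,0,-0.05,0],[0,0,-0.15,0],[0,0,-0.15,0],[0,0,-0.15,0],[0,0,-0.15,0],[0,0,-0.15,0],[0,0,-0.15,0],[0,0,-0.15,0]], "grip": 50}}

```text
clock: 36.7
position: [0.5123, 0.3158, 0.1056]
ee_rot: [-0.0, 0.747, 0.665, -0.0]
contact_force: [0.6, -0.2, 0.1]
width: 0.0499
gripper_force: 0.0
```

>>> {"fn": "drive_tool", "kwargs": {"rows": [[0,0,-0.4,0],[0,0,-1.2,0],[0,0,-2.3,0],[0,0,-3.5,0],[0,0,-4.7,0],[0,0,-5.6,0],[0,0,-6,0],[0,0,-6,0]]}}

```text
clock: 37.37
position: [0.5136, 0.3166, 0.2594]
ee_rot: [0.001, 0.747, 0.665, 0.003]
contact_force: [0.2, -0.2, 0.5]
width: 0.0502
gripper_force: 0.0
```

>>> {"fn": "drive_tool", "kwargs": {"rows": [[-0.5,0,0,0],[-1.2,0,0,0],[-2,0,0,0],[-2.6,0,0,0],[-3,0,0,0],[-3,0,0,0],[-3,0,0,0],[-3,0,0,0]]}}

```text
clock: 38.03
position: [0.5038, 0.2417, 0.2558]
ee_rot: [-0.0, 0.747, 0.665, 0.0]
contact_force: [0.4, -0.8, -0.3]
width: 0.0502
gripper_force: 0.0
```

Run:
```python
from h import *
W=wrist('w13',.03)
def plane(W,n):
  P=W.reshape(-1,3)
  P=P[np.isfinite(P[:,0])]
  k=(P[:,2]>.068)&(P[:,2]<.088)&(np.hypot(P[:,0]-.513,P[:,1]-.316)<.11)
  Q=P[k]
  for _ in range(4):
    A=np.c_[Q[:,:2]-[.513,.316],np.ones(len(Q))];c,*_=np.linalg.lstsq(A,Q[:,2],rcond=None)
    r=abs(A@c-Q[:,2]);Q=Q[r<max(.0015,2*np.median(r))]
  print(n,len(Q),'tilt',c[:2],'z',c[2],rect(Q))
plane(W[:330],'wrist')
for n in('top','scene'):
  p,d=eyes.get_image(n);cv2.imwrite(f'pics/{n}F.png',p[:,:,::-1]);plane(cloud(d,eyes.camera_info(n)),n)
```

```text
[ 0  0 43 15] n 527 ztop 45 all c=(259,455) 38x7 longdir=-4.9 | top10 c=(262,455) 34x7 longdir=-5.1
[261   2 129 248] n 28922 ztop 104 all c=(513,316) 199x99 longdir=83.4 | top10 c=(513,316) 63x18 longdir=83.8
[471 218 105  81] n 5353 ztop 130 all c=(682,189) 59x50 longdir=47.7 | top10 c=(686,186) 28x27 longdir=-36.8
[  0 293 640 187] n 57282 ztop 330 all c=(506,246) 133x35 longdir=-7.0 | top10 c=(507,255) 133x17 longdir=-6.6
[  0 412  22  64] n 882 ztop 58 all c=(59,-14) 91x20 longdir=75.6 | top10 c=(62,-22) 58x9 longdir=68.8
wrist 25759 tilt [ 0.00032361 -0.00050053] z 0.07726110645766393 c=(513,316) 198x98 longdir=83.4
top 1656 tilt [0.00163849 0.00480054] z 0.07962807051319809 c=(507,275) 113x98 longdir=83.5
scene 1674 tilt [0.00013018 0.0004501 ] z 0.07756917155827844 c=(515,316) 201x101 longdir=83.6
```

View pics/w13.png

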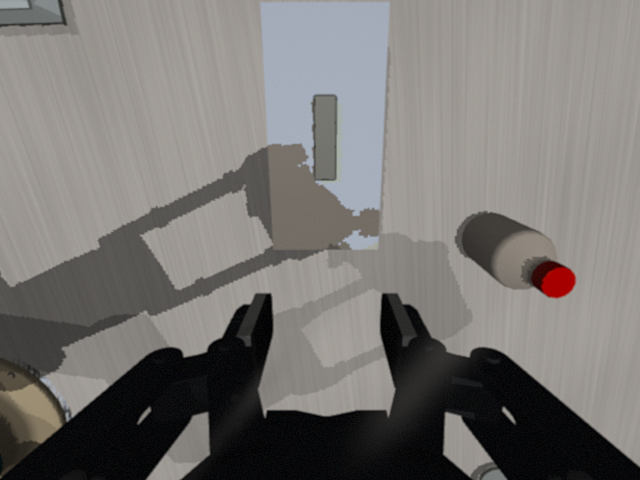

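View pics/sceneF.png

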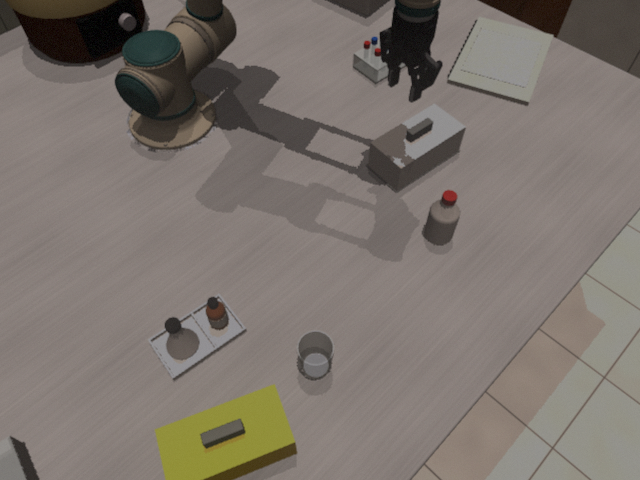

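The cover is home and level: centre (513,316), 83.4°, top at 77–78 mm, tilt under 0.001 rad. The scene shot shows bottle and flask upright in the tray at (215,312) and (180,340). The beaker and wash bottle are where they were, and the arm is clear. Handing in.

```bash
python3 -c "
from rig import order
print(order.sign_off())"
```

```text
the job is handed in; nothing more can be done
None
```

I handed the job in at about 38 s of the 144 s: carton and pot in the case with the white cover snapped home and level, bottle and flask upright in the tray, and the beaker and wash bottle untouched; sign-off gave no verdict.

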